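# Shut the tile drying box and hold its vent open at the mark

### The arm

A 6-joint arm with a two-finger parallel gripper is mounted at the origin on the work surface. World frame = base frame: x ahead of the robot, y to its left, z up, the work surface at z = 0. Lengths are in m, angles in rad, forces in N, time in s.
With the tool pointing down it reaches from about 0.3 to 0.775 m from the base axis. Payload 14.6 kg.
Tool frame: the origin (TCP) lies between the finger pads; the fingertips stand 22 mm ahead of it and the grasp point (between the pads) lies 3 mm ahead of it (ctrl.tip_reach is the distance from the TCP to the fingertips, in m); z points along the fingers, y is the direction in which the jaws open and shut (so a half turn about z gives the same grasp; the last joint's range is limited). The gripper opens to 94 mm and grips with 3 to 60 N. Pads are 16 mm wide; open, the fingers measure 119 mm over their backs; the gripper's body (75 mm by 177 mm) begins 78 mm behind the grasp point.
Start: joints at [1.162, 0.3, 1.521, -0, 1.321, -0.067], TCP at [0.184, 0.518, 0.227] pointing down, gripper open.
Joint ranges: [-3.03, 3.03], [-0.79, 2.21], [0.23, 2.52], [-1.04, 4.18], [0, 3.07], [-2.55, 2.55]. Speed limits (rad/s): [2.22, 2.22, 2.57, 3.14, 3.14, 3.14].

### API

Orientations are given as [roll, pitch, yaw] about the fixed x, y, z axes, in that order (R = Rz(yaw) Ry(pitch) Rx(roll)).
In Python, from station import ctrl gives the robot as it stands. The module is installed in compiled form; this text tells all that it offers.
- The arm moves only by the shell command python3 -m creep 'ROWS' [OPENING] [FORCE]. ROWS is a JSON object of lists of equal length, an entry for each row: "xyz": the shift along the tool's x, y, z in mm, a list of three; "spin": the turn about the tool's z in rad. In form: {"xyz": [[tx, ty, tz], ...], "spin": [spin, ...]}. A call has 1 to 5 rows; each row shifts and turns the commanded pose from where the row before left it, along the tool's axes as they then stand; what a row does not reach is not made up. A row lasts 1/8 s, in which the tool goes at most 62.5 mm and 10.7 degrees, less where a joint would pass 70% of its speed; a pose out of reach is approached as far as the arm can. A call with a gripper value outside its range is refused whole. OPENING is the finger opening in mm, from 0 to 94, set as the call begins (- or left out, the last holds). The fingers move at their own pace and stop on an object; FORCE is the grip in N (left out, the last holds). Time passes only in rows, so rows that do not move let the fingers close. It gives the time, the measured TCP pose, the force and the opening at its end, in the units of the state.
- ctrl.get_obs(): the state, without advancing time (a new reading comes with each control period).
- ctrl.camera(name): name is "scene" or "side" or "wrist"; returns the picture (384x512x3 uint8, red, green, blue); there is no depth.
- ctrl.camera_model(name): a dict with "fx", "fy", "cx", "cy" (pixels), "k1" (the pictures are not rectified: a ray, as slopes to the right and down, at radius r is drawn at 1 + k1 r^2 times it, then the intrinsics apply), "R" (3x3) and "t" (3): a world point X has camera coordinates R X + t. Camera axes: x right, y down, z forward; pixel columns grow to the right and rows downward; lengths in m; the calibration is good to about 2 mm. A picture is of the moment at which its call begins: read the wrist's pose just before it. camera_model takes no time and is no camera call; for the wrist camera it gives the pose at the moment of the call.
- ctrl.hand_in(): hands the job in, once; it reports no verdict.
The state is a dict: "time_s": time; "qpos": joint angles; "joint_vel": joint speeds; "tau": joint torques, N m; "ee_pos": TCP position; "eef_rot": TCP orientation; "force": force on the tool from outside, world axes, zero at the start; "moment": the same for the moment, N m; "grip_width": finger opening in m.
Only numpy, scipy, OpenCV 4.12 (cv2) and the standard library are available. Lean on these libraries where they do the work, as an engineer would, in place of code of your own. Each camera call takes 0.05 s, during which the arm holds its last target.

### The job

Swing the blue flap of the tile drying box fully shut, so that its tab drops behind the front rim; then pull the spring-return vent slide out by its yellow grip until its index finger is in line with the red mark, and keep it there: the program finishes while the gripper is still holding the slide at the mark, with the flap still shut. Do not shift the red mark, and leave the glaze jar, vase, brush, mug and tile around the box where they are.

Things in the scene. Friction and masses are not known exactly. Their poses are not given: they have to be found in the camera images.
- box: plywood drying box, fixed, 200 (x) x 360 (y) x 126 high; origin under its centre, x points away from its front, which faces the robot (turned up to 20 degrees). Right part (y -180 to 20): bin shut by the blue flap; its 10 mm front wall (x -100 to -90) is the rim. Left part (y 20 to 180): solid, its flat deck at height 126 carries vent slide and scale; all but the fin stands at most 12 above the deck
- flap (a joint): angle of the blue flap, rad: 0 = shut, flush with the rim, its 18 mm tab down behind the rim (hard stop); grows as it swings up and away from the robot; starts 0.75 to 1.15. Plate 178 long (hinge to free edge), 184 wide, 6 thick, 0.22 kg. The hinge has friction and no spring: the flap stays where it is left; a push of a few newtons near the free edge moves it
- flap_hinge (a point): point on the flap's hinge axis (axis along the box's y), mid-width, 120 above the table, at x 90, y -76 in the box frame; the flap's underside passes through this point and its outer face is 6 mm outside of it
- flap_edge (a point): middle of the flap's free edge on the outer face; the point's x axis points from the free edge to the hinge, its z axis out of the outer face
- vent_slide (a joint): travel of the vent slide in m: 0 = home at the far end, grows as it is pulled along the box's -x (towards the box's front) to at most 0.10. A spring returns it: about 4 N at home rising by 70 N per m, plus small friction; let go, it runs home
- slide_grip (a point): point inside the slide's upright yellow grip, on its mid-plane, 42 above the deck (168 above the table). The grip is a fin 12 thick (along the box's x), 34 wide (y), its top 67 above the deck; the space around it is free from 12 above the deck upward. Axes as the box
- slide_index (a point): outer end of the slide's thin yellow index finger, which juts from the fin's foot to the left (+y of the box), in line with the fin's mid-plane, 10 mm above the deck
- mark (a joint): place of the red mark clip on the scale in m, on the same scale as joint vent_slide: the slide is at the mark when the two values are equal. Starts 0.04 to 0.085; stiff, must not be moved
- mark_tip (a point): tip of the red mark's pointer, on the side towards the slide, 10 mm above the deck; when index and mark are in line the box-x of slide_index and mark_tip are equal
- glaze_jar: closed blue glaze jar with white cap, 60 diameter x 85 high, stands to the left of the box (mm); origin at the centre of its underside; a bystander
- vase: small amber closed-form vase, 84 widest diameter x 140 high, stands to the right of the box (mm); origin at the centre of its underside; a bystander
- brush: paint brush lying on the table in front of the box (mm); origin at the centre of its underside; a bystander
- mug: white mug, 80 diameter x 90 high (mm); origin at the centre of its underside; a bystander
- tile: terracotta tile, 100 x 100 x 14, flat on the table (mm); origin at the centre of its underside; a bystander

How it is judged:
On the way, in this order (a step that is already met when the one before it is completed fails the run):
1. the flap is shut, its tab behind the rim (value of joint flap below 0.05 rad), for 0.2 s.
2. the slide is held at the red mark (value of joint flap below 0.05 rad and contact force between the fingers and vent_slide above 2 N and x of slide_index in the frame of mark_tip between -0.006 and 0.006 m), for 0.3 s.
At the end, for the whole second after the job is handed in: The flap is shut (within 0.05 rad), and the fingers hold the vent slide (more than 2 N of contact), still, with its index within 6 mm of the red mark along the pull (all of step 2 and velocity of joint vent_slide between -0.01 and 0.01 m/s); the arm keeps its last pose, push and grip.
It fails at once if a bystander is pushed away (more than 30 mm) (distance of any of glaze_jar, vase, brush, mug, tile from where it was at the start of the episode above 0.03 m).
It fails at once if the red mark is shifted (more than 5 mm) (distance of mark_tip from where it was at the start of the episode above 0.005 m).
It also fails if it takes over 45 s, if anything falls off the work surface, if the arm or the gripper's body presses on something with over 40 N, if the wrist force passes 120 N, or if a joint passes its speed limit or range.

## Working session

There is one attempt and no reset: what is moved stays moved. The work goes in short steps, Python scripts to look and compute and a shell command to move; the robot and the scene stay as the last step left them, time stands still between calls to the robot, and variables do not carry over. Pictures are saved under pics/ and viewed, and the job is handed in when it is done.

```bash
mkdir -p pics; python3 - <<'E'
from station import ctrl
import cv2
print(ctrl.get_obs())
for n in ["scene","side","wrist"]:
    m=ctrl.camera_model(n); print(n,m)
    cv2.imwrite(f"pics/{n}0.png",ctrl.camera(n)[:,:,::-1])
E
```

```text
{'time_s': 0.0, 'qpos': array([ 1.16239303e+00,  3.00484723e-01,  1.52158777e+00,  5.43694786e-07,
        1.32071858e+00, -6.65841760e-02]), 'joint_vel': array([ 0.00072582,  0.00148065, -0.00094586,  0.00065759,  0.00041981,
        0.00016528]), 'tau': array([ 1.28542717e-03, -5.31827652e+01, -3.52727902e+01,  7.09439255e-02,
        2.45453574e-02, -1.52356915e-04]), 'ee_pos': array([0.1842578 , 0.51795726, 0.22687602]), 'eef_rot': array([-3.14039693e+00, -8.02620868e-05,  2.79977335e+00]), 'force': array([-0.70592177,  0.35509048,  0.08356672]), 'moment': array([-0.02335523, -0.01933438,  0.00509847]), 'grip_width': 0.09387017579314555}
scene {'fx': 360.7600758159515, 'fy': 360.7600758159515, 'cx': 257.0311951791872, 'cy': 197.82664473731694, 'k1': -0.00031403710380603227, 'R': array([[-0.90002942,  0.43581965,  0.0028773 ],
       [ 0.3607152 ,  0.74860087, -0.55631041],
       [-0.24460495, -0.49965785, -0.83096958]]), 't': array([ 0.49554991, -0.1135578 ,  1.65601011])}
side {'fx': 429.6357308053585, 'fy': 429.6357308053585, 'cx': 252.4695648831755, 'cy': 190.48112402159768, 'k1': -0.14565152428645625, 'R': array([[-0.95290992, -0.30315261,  0.00782102],
       [-0.21638177,  0.66163851, -0.71792299],
       [ 0.21246554, -0.68580827, -0.6960786 ]]), 't': array([0.5209337 , 0.19921147, 1.55512331])}
wrist {'fx': 326.2412553796744, 'fy': 326.2412553796744, 'cx': 254.42783651871375, 'cy': 190.8740927205301, 'k1': -0.09524301996612018, 'R': array([[ 3.34984637e-01,  9.42223516e-01, -3.71887290e-04],
       [ 9.15958252e-01, -3.25554069e-01,  2.34595456e-01],
       [ 2.20920286e-01, -7.89265069e-02, -9.72093017e-01]]), 't': array([-0.54867407, -0.02425522,  0.38846991])}
```

View pics/scene0.png

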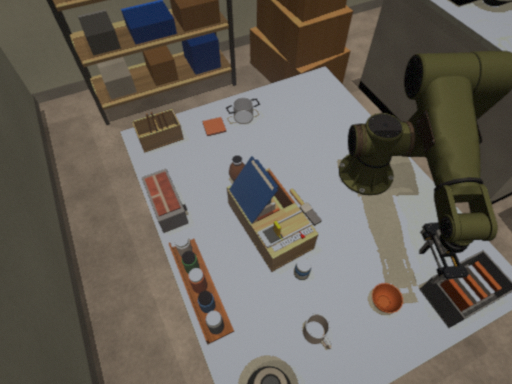

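View pics/side0.png

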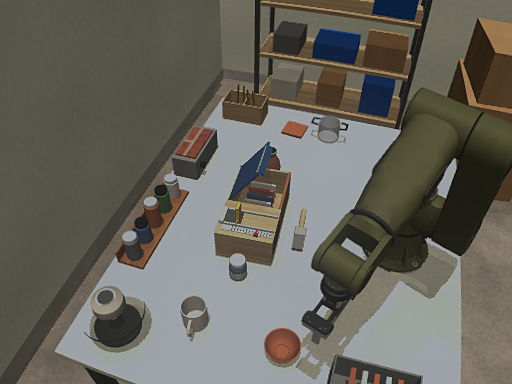

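View pics/wrist0.png

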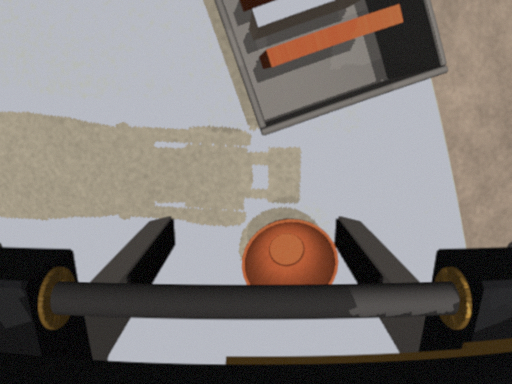

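The scene view shows the box at about (270,215), with the flap open, the slide at (280,232) and the brush at (310,212). I'll enlarge both views.

```bash
python3 - <<'E'
import cv2
a=cv2.imread("pics/scene0.png")[145:275,210:340]; cv2.imwrite("pics/sc0z.png",cv2.resize(a,None,fx=4.6,fy=4.6,interpolation=cv2.INTER_CUBIC))
a=cv2.imread("pics/side0.png")[135:285,200:330]; cv2.imwrite("pics/si0z.png",cv2.resize(a,None,fx=4,fy=4,interpolation=cv2.INTER_CUBIC))
E
```

```text
(no output)
```

View pics/sc0z.png

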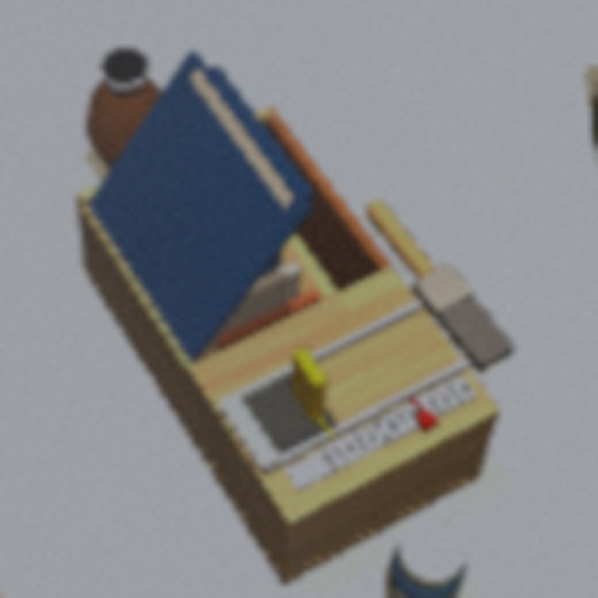

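View pics/si0z.png

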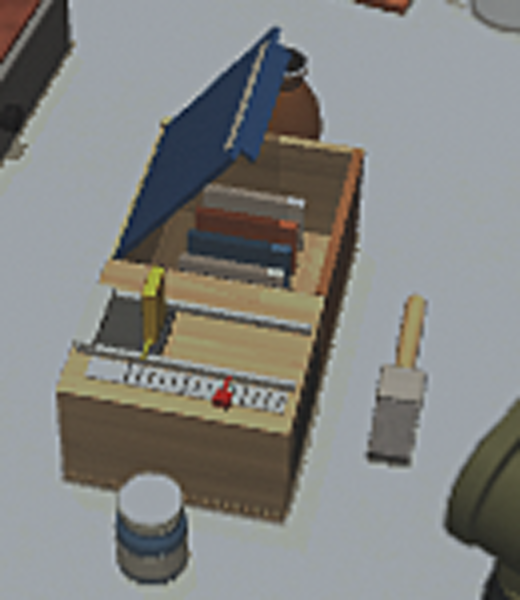

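```bash
cat > h.py <<'E'
import numpy as np
from scipy.optimize import least_squares
from scipy.spatial.transform import Rotation as Ro
def proj(m,X):
    c=np.asarray(m['R'])@np.asarray(X)+m['t']; s=c[:2]/c[2]; s=s*(1+m['k1']*(s@s))
    return np.array([m['fx']*s[0]+m['cx'],m['fy']*s[1]+m['cy']])
def w(p,b):  # box frame -> world, p=(x,y,yaw)
    c,s=np.cos(p[2]),np.sin(p[2]); return np.array([p[0]+c*b[0]-s*b[1],p[1]+s*b[0]+c*b[1],b[2]])
def inv(p,X):
    c,s=np.cos(p[2]),np.sin(p[2]); dx,dy=X[0]-p[0],X[1]-p[1]; return np.array([c*dx+s*dy,-s*dx+c*dy,X[2]])
def ray(m,uv):
    d=(np.array(uv)-[m['cx'],m['cy']])/[m['fx'],m['fy']]; s=d.copy()
    for _ in range(20): s=d/(1+m['k1']*(s@s))
    R=np.asarray(m['R']); return -R.T@m['t'], R.T@np.array([s[0],s[1],1])
def onz(m,uv,z):
    o,d=ray(m,uv); return o+d*(z-o[2])/d[2]
def flapx(a,r,out=0): # box xz of flap point at distance r from hinge, out mm above underside
    return np.array([.09-r*np.cos(a)+out*np.sin(a),.12+r*np.sin(a)+out*np.cos(a)])
E
python3 - <<'E'
from h import *
from station import ctrl
S=ctrl.camera_model("scene");D=ctrl.camera_model("side")
sc=lambda x,y:(210+(x+.5)/4.6-.5,145+(y+.5)/4.6-.5)
si=lambda x,y:(200+(x+.5)/4-.5,135+(y+.5)/4-.5)
P=[(S,sc(496,410),(-.1,.18,.126)),(S,sc(290,520),(.1,.18,.126)),(S,sc(82,198),(.1,-.18,.126)),(S,sc(265,112),(-.1,-.18,.126)),(S,sc(287,582),(.1,.18,0)),
(D,si(60,393),(.1,.18,.126)),(D,si(293,435),(-.1,.18,.126)),(D,si(65,478),(.1,.18,0)),(D,si(283,520),(-.1,.18,0)),(D,si(361,152),(-.1,-.18,.126))]
f=lambda p:np.concatenate([proj(m,w(p,b))-uv for m,uv,b in P])
r=least_squares(f,[.55,0,0],loss='soft_l1');p=r.x;print(p,np.round(f(p).reshape(-1,2),1))
for n,m,uv in [("idx",S,sc(330,428)),("idx",D,si(147,352)),("mark",S,sc(417,402)),("mark",D,si(228,380))]:
    print(n,inv(p,onz(m,uv,.136)))
for n,m,uv,y in [("R",S,sc(193,55),-.168),("L",S,sc(312,195),.016),("R",D,si(278,30),-.168),("L",D,si(250,158),.016)]:
    g=lambda a:proj(m,w(p,[*(lambda q:(q[0],y,q[1]))(flapx(a[0],.178,0.006))]))-uv
    a=least_squares(g,[.9]);print(n,a.x,a.fun)
for n,m,uv in [("jar",S,None)]: pass
E
```

```text
[0.5211354  0.05461704 0.08272207] [[ 1.1 -0.3]
 [ 0.2  1. ]
 [-1.9 -0.1]
 [ 0.6 -1.2]
 [-0.5  1.2]
 [-0.8 -1.1]
 [-0.2 -0.8]
 [-0.   0.7]
 [ 0.8  0.8]
 [ 0.6 -1.3]]
idx [0.03192586 0.12893117 0.136     ]
idx [0.03462794 0.13140696 0.136     ]
mark [-0.04084617  0.14466908  0.136     ]
mark [-0.03854578  0.14599458  0.136     ]
R [0.89895327] [ 0.04995765 -0.45637558]
L [0.9055027] [-0.01691336  3.39590357]
R [0.90513701] [ 0.43480003 -0.57251936]
L [0.85771159] [-1.39315947  1.77356869]
```

```bash
python3 -m creep '{"xyz":[[0,0,-30],[0,0,-30],[0,0,-30],[0,0,-23],[0,0,0]],"spin":[0.18,0.18,0.18,0.18,0.18]}' 0 20; python3 -m creep '{"xyz":[[0,0,0],[0,0,0]],"spin":[0.18,0.066]}'
```

```text
time_s: 0.78
ee_pos: [0.1845, 0.5184, 0.3421]
eef_rot: [3.14, -0.002, 1.894]
force: [0.0, 0.6, 0.7]
grip_width: 0.0473
time_s: 1.02
ee_pos: [0.1843, 0.5181, 0.3402]
eef_rot: [-3.141, 0.0, 1.65]
force: [0.4, 0.4, 0.5]
grip_width: 0.0276
```

```bash
python3 -m creep '{"xyz":[[-47,25,0],[-47,25,0],[-47,25,0],[-47,25,0],[-47,25,0]],"spin":[0,0,0,0,0]}'; python3 -m creep '{"xyz":[[-47,25,0],[-47,25,0],[-47,25,0],[0,0,0]],"spin":[0,0,0,0]}'
python3 - <<'E'
from station import ctrl
import cv2
print(ctrl.get_obs()['ee_pos'],ctrl.camera_model("wrist"))
cv2.imwrite("pics/w1.png",cv2.resize(ctrl.camera("wrist")[:,:,::-1],None,fx=1.5,fy=1.5))
E
```

```text
time_s: 1.65
ee_pos: [0.329, 0.2928, 0.3404]
eef_rot: [3.142, 0.0, 1.654]
force: [0.2, -0.1, 0.7]
grip_width: 0.0005
time_s: 2.15
ee_pos: [0.4159, 0.1577, 0.3401]
eef_rot: [-3.141, 0.0, 1.649]
force: [0.6, -0.5, 0.1]
grip_width: 0.0004
[0.41591668 0.15770414 0.34009541] {'fx': 326.2412553796744, 'fy': 326.2412553796744, 'cx': 254.42783651871375, 'cy': 190.8740927205301, 'k1': -0.09524301996612018, 'R': array([[ 9.96892568e-01,  7.87727758e-02,  2.40055355e-04],
       [ 7.65287021e-02, -9.69206429e-01,  2.34056094e-01],
       [ 1.86699114e-02, -2.33310409e-01, -9.72223065e-01]]), 't': array([-0.4266523 ,  0.06960408,  0.52703053])}
```

View pics/w1.png

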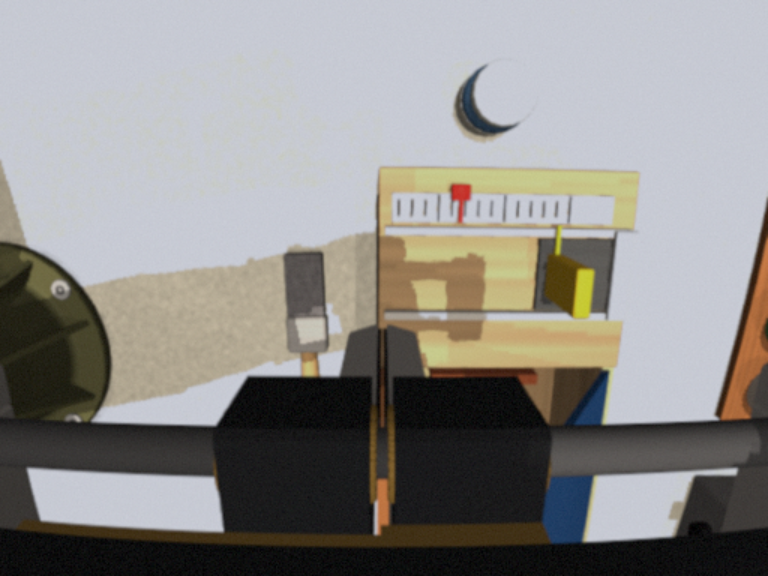

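```bash
python3 - <<'E'
from h import *
from station import ctrl
m=ctrl.camera_model("wrist"); q=lambda x,y:((x+.5)/1.5-.5,(y+.5)/1.5-.5)
S=ctrl.camera_model("scene");D=ctrl.camera_model("side")
sc=lambda x,y:(210+(x+.5)/4.6-.5,145+(y+.5)/4.6-.5)
si=lambda x,y:(200+(x+.5)/4-.5,135+(y+.5)/4-.5)
P=[(S,sc(496,410),(-.1,.18,.126)),(S,sc(290,520),(.1,.18,.126)),(S,sc(265,112),(-.1,-.18,.126)),(S,sc(287,582),(.1,.18,0)),
(D,si(60,393),(.1,.18,.126)),(D,si(293,435),(-.1,.18,.126)),(D,si(65,478),(.1,.18,0)),(D,si(283,520),(-.1,.18,0)),(D,si(361,152),(-.1,-.18,.126))]+[(m,q(379,168),(-.1,.18,.126)),(m,q(638,172),(.1,.18,.126))]*2
f=lambda p:np.concatenate([proj(m,w(p,b))-uv for m,uv,b in P])
p=least_squares(f,[.52,.05,.08],loss='soft_l1').x;print(p,np.round(f(p).reshape(-1,2),1)[-2:])
for n,uv,z in [("mark",(461,223),.136),("idx",(558,228),.136),("fin top left",(553,258),.193),("fin top",(574,268),.193),("fin top R far",(592,268),.193),("fin near",(592,317),.193),("fin near",(575,317),.193)]: print(n,inv(p,onz(m,q(*uv),z)))
X=w(p,(0,-.076,0));o=ctrl.get_obs();print(X,o['ee_pos'])
E
```

```text
[0.52046971 0.05459266 0.08020377] [[-0.8  0.3]
 [ 1.7 -0.1]]
mark [-0.03866728  0.14073899  0.136     ]
idx [0.03445334 0.13749962 0.136     ]
fin top left [0.01188851 0.12493609 0.193     ]
fin top [0.02623094 0.11848868 0.193     ]
fin top R far [0.03819946 0.11852797 0.193     ]
fin near [0.04160673 0.08559063 0.193     ]
fin near [0.03000581 0.08565216 0.193     ]
[ 0.52655866 -0.02116303  0.        ] [0.41520374 0.15912966 0.34017251]
```

```bash
python3 -m creep '{"xyz":[[-47,24,0],[-47,24,0],[-47,24,0],[-46,24,0],[0,0,0]],"spin":[0,0,0,0,0]}'
python3 - <<'E'
from h import *
from station import ctrl
import cv2
o=ctrl.get_obs();print(o['ee_pos'],inv([.5205,.0546,.0802],o['ee_pos']))
a=ctrl.camera("scene")[120:270,190:340,::-1]; b=ctrl.camera("side")[115:265,190:340,::-1]
cv2.imwrite("pics/s2.png",cv2.resize(cv2.hconcat([a,b]),None,fx=2.6,fy=2.6,interpolation=cv2.INTER_CUBIC))
E
```

```text
time_s: 2.82
ee_pos: [0.5267, -0.0192, 0.3395]
eef_rot: [-3.14, -0.0, 1.652]
force: [-0.4, 0.4, 0.7]
grip_width: 0.0005
[ 0.52673867 -0.01921925  0.33949687] [ 3.04659377e-04 -7.40817808e-02  3.39496871e-01]
```

View pics/s2.png

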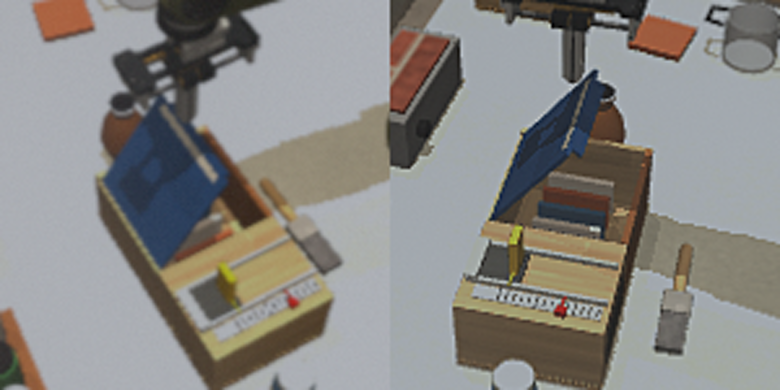

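```bash
python3 -m creep '{"xyz":[[0,0,25],[0,0,25],[0,0,15],[0,-2,10],[0,-4,8]],"spin":[0,0,0,0,0]}';python3 -m creep '{"xyz":[[0,-7,8],[0,-7,8],[0,-6,10],[0,0,0]],"spin":[0,0,0,0]}'
```

```text
time_s: 3.55
ee_pos: [0.52, -0.0184, 0.2576]
eef_rot: [3.141, 0.0, 1.654]
force: [1.1, 0.2, 2.2]
grip_width: 0.0007
time_s: 4.05
ee_pos: [0.4994, -0.0206, 0.2307]
eef_rot: [-3.14, -0.0, 1.654]
force: [-0.1, 0.1, 1.2]
grip_width: 0.0007
```

```bash
python3 -m creep '{"xyz":[[0,-7,10],[0,-6,10],[0,-6,10],[0,-5,10],[0,-4,10]],"spin":[0,0,0,0,0]}';python3 -m creep '{"xyz":[[0,-4,10],[0,-2,10],[0,0,7],[0,0,5],[0,0,0]],"spin":[0,0,0,0,0]}'
python3 - <<'E'
from h import *
from station import ctrl
import cv2
o=ctrl.get_obs();print(o['force'],inv([.5205,.0546,.0802],o['ee_pos']))
a=ctrl.camera("scene")[120:270,190:340,::-1]; b=ctrl.camera("side")[115:265,190:340,::-1]
cv2.imwrite("pics/s3.png",cv2.resize(cv2.hconcat([a,b]),None,fx=2.6,fy=2.6,interpolation=cv2.INTER_CUBIC))
E
```

```text
time_s: 4.68
ee_pos: [0.4718, -0.0228, 0.1808]
eef_rot: [-3.142, -0.0, 1.654]
force: [1.0, 0.5, -0.3]
grip_width: 0.0004
time_s: 5.3
ee_pos: [0.4662, -0.0233, 0.1491]
eef_rot: [-3.141, -0.0, 1.654]
force: [-0.1, -0.4, 1.0]
grip_width: 0.0005
[-0.10889602 -0.41645089  1.0201636 ] [-0.06040302 -0.0732957   0.14912885]
```

View pics/s3.png

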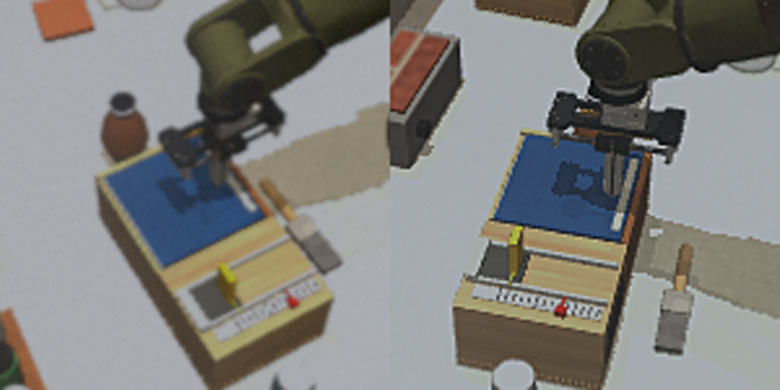

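Both views show the flap lying almost flush. I'll press until it reaches the stop.

```bash
python3 -m creep '{"xyz":[[0,0,2],[0,0,1],[0,0,0]],"spin":[0,0,0]}'; python3 -m creep '{"xyz":[[0,0,1],[0,0,1],[0,0,0]],"spin":[0,0,0]}'
```

```text
time_s: 5.78
ee_pos: [0.4666, -0.0234, 0.148]
eef_rot: [3.14, 0.0, 1.654]
force: [-7.4, 1.7, 19.3]
grip_width: 0.0005
time_s: 6.15
ee_pos: [0.4667, -0.0234, 0.1477]
eef_rot: [3.139, 0.001, 1.654]
force: [-18.0, 1.5, 41.7]
grip_width: 0.0004
```

```bash
python3 -m creep '{"xyz":[[0,0,-6],[0,0,-30],[0,0,-45],[0,0,-40],[0,25,0]],"spin":[0,0,0,0,0]}' 50 20; python3 -m creep '{"xyz":[[30,30,0],[30,20,0],[30,20,0],[0,0,0],[0,0,0]],"spin":[0,0,0,0,0]}'
python3 - <<'E'
from h import *
from station import ctrl
import cv2
o=ctrl.get_obs();print(o['force'],inv([.5205,.0546,.0802],o['ee_pos']))
cv2.imwrite("pics/w4.png",cv2.resize(ctrl.camera("wrist")[:,:,::-1],None,fx=1.5,fy=1.5))
b=ctrl.camera("side")[115:265,190:340,::-1]
cv2.imwrite("pics/s4.png",cv2.resize(b,None,fx=4,fy=4,interpolation=cv2.INTER_CUBIC))
E
```

```text
time_s: 6.78
ee_pos: [0.4919, -0.0214, 0.269]
eef_rot: [3.136, 0.001, 1.654]
force: [0.4, -0.9, -1.2]
grip_width: 0.0471
time_s: 7.4
ee_pos: [0.5532, 0.0739, 0.2653]
eef_rot: [-3.141, 0.0, 1.654]
force: [-0.0, -0.5, -0.7]
grip_width: 0.0503
[-0.03844859 -0.51851979 -0.71804533] [0.03416272 0.0166121  0.26528036]
```

View pics/w4.png

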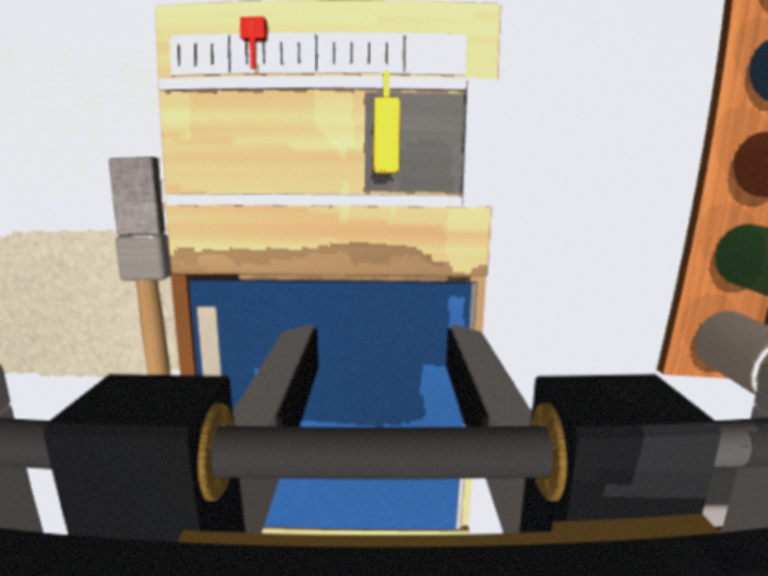

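View pics/s4.png

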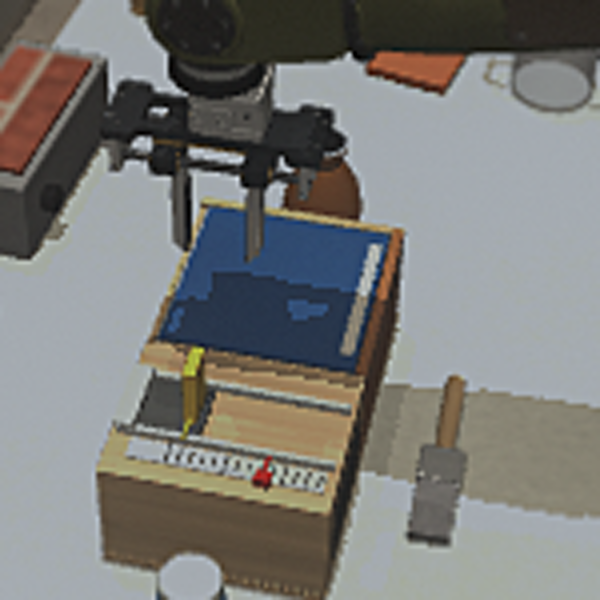

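The flap lies flush. The wrist view has the mark tip at (253,68), the index tip at (386,71) and the fin top at x 374–400, y 98–172.

```bash
python3 - <<'E'
from h import *
from station import ctrl
m=ctrl.camera_model("wrist"); q=lambda x,y:((x+.5)/1.5-.5,(y+.5)/1.5-.5)
p=[.5205,.0546,.0802]
for n,uv,z in [("c",(157,5),.126),("c",(498,5),.126),("mark",(253,68),.136),("idx",(386,71),.136),("fin",(374,98),.193),("fin",(400,98),.193),("fin",(374,172),.193),("fin",(400,172),.193)]: print(n,inv(p,onz(m,q(*uv),z)))
print(inv(p,ctrl.get_obs()['ee_pos']))
E
```

```text
c [-0.09594688  0.17797318  0.126     ]
c [0.09913892 0.17571007 0.126     ]
mark [-0.03814545  0.13884707  0.136     ]
idx [0.03575986 0.1365897  0.136     ]
fin [0.02995797 0.11424074 0.193     ]
fin [0.04155336 0.11427704 0.193     ]
fin [0.02993921 0.0816548  0.193     ]
fin [0.04183324 0.08168651 0.193     ]
[0.03409709 0.01623863 0.26559011]
```

```bash
python3 -m creep '{"xyz":[[40,1,0],[42,1,0],[0,0,0],[0,0,25],[0,0,25]],"spin":[0,0,0,0,0]}'; python3 -m creep '{"xyz":[[0,0,25],[0,0,19],[0,0,0]],"spin":[0,0,0]}'; python3 -m creep '{"xyz":[[0,0,0],[0,0,0],[0,0,0],[0,0,0],[0,0,0]],"spin":[0,0,0,0,0]}' 0 35
```

```text
time_s: 8.12
ee_pos: [0.5487, 0.1548, 0.2151]
eef_rot: [3.141, 0.0, 1.653]
force: [0.1, -0.3, 0.6]
grip_width: 0.0498
time_s: 8.5
ee_pos: [0.5482, 0.1548, 0.1706]
eef_rot: [-3.139, 0.0, 1.653]
force: [-0.1, 0.1, -0.3]
grip_width: 0.05
time_s: 9.12
ee_pos: [0.5484, 0.1561, 0.1716]
eef_rot: [-3.141, -0.0, 1.654]
force: [-3.7, -0.8, 3.3]
grip_width: 0.0118
```

```bash
python3 - <<'E'
from h import *
from station import ctrl
import cv2
o=ctrl.get_obs();print(o['grip_width'],o['force'],inv([.5205,.0546,.0802],o['ee_pos']))
cv2.imwrite("pics/w5.png",cv2.resize(ctrl.camera("wrist")[:,:,::-1],None,fx=1.5,fy=1.5))
E
```

```text
0.011752440749220284 [-3.69910002 -0.791332    3.32963764] [0.03590852 0.09898511 0.17163971]
```

View pics/w5.png

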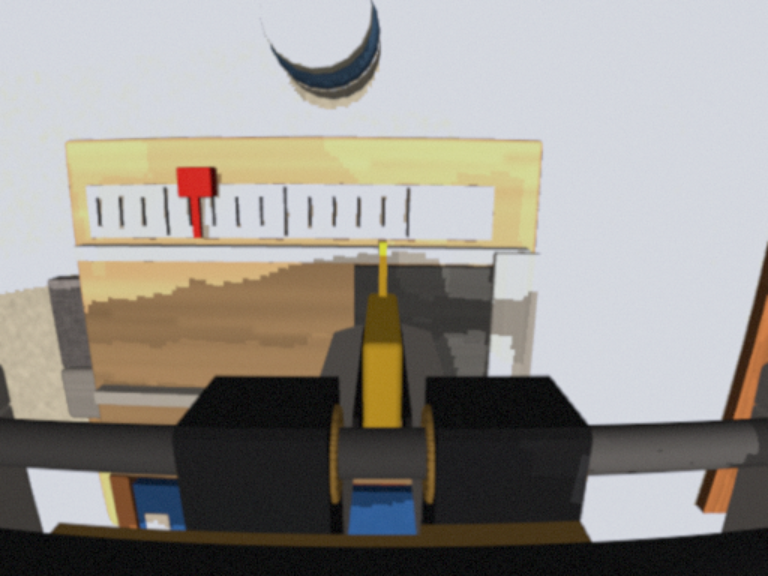

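```bash
python3 -m creep '{"xyz":[[0,-8,0],[0,-14,0],[0,-14,0],[0,-14,0],[0,-10,0]],"spin":[0,0,0,0,0]}';python3 -m creep '{"xyz":[[0,-5,0],[0,0,0],[0,0,0]],"spin":[0,0,0]}'
python3 - <<'E'
from h import *
from station import ctrl
import cv2
o=ctrl.get_obs();print(o['grip_width'],o['force'],inv([.5205,.0546,.0802],o['ee_pos']))
i=ctrl.camera("wrist")[:,:,::-1]
cv2.imwrite("pics/w6.png",cv2.resize(i,None,fx=1.5,fy=1.5))
cv2.imwrite("pics/w6z.png",cv2.resize(i[90:210,180:320],None,fx=5,fy=5,interpolation=cv2.INTER_CUBIC))
E
```

```text
time_s: 9.8
ee_pos: [0.4889, 0.1517, 0.1717]
eef_rot: [3.139, -0.001, 1.654]
force: [8.9, 7.3, -3.5]
grip_width: 0.0117
time_s: 10.18
ee_pos: [0.4843, 0.1514, 0.1717]
eef_rot: [3.139, -0.001, 1.654]
force: [7.6, 6.0, -1.9]
grip_width: 0.0117
0.011663365898760731 [ 7.56498666  5.96602103 -1.88067299] [-0.02830242  0.09936851  0.17167391]
```

View pics/w6z.png

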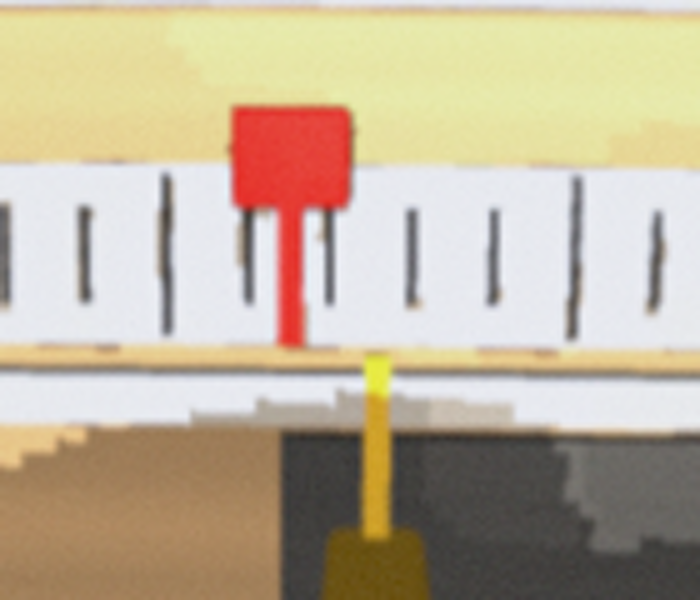

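View pics/w6.png

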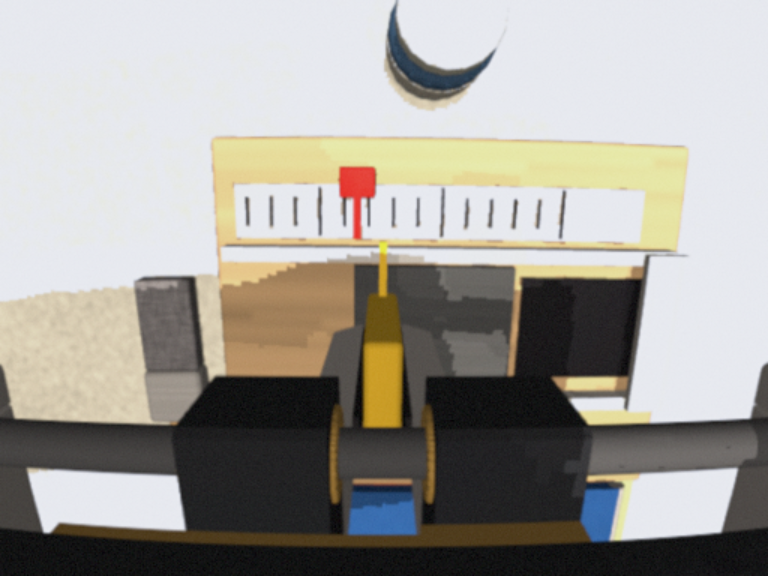

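```bash
python3 - <<'E'
from h import *
from station import ctrl
m=ctrl.camera_model("wrist"); q=lambda x,y:(180+(x+.5)/5-.5,90+(y+.5)/5-.5)
p=[.5205,.0546,.0802]
for uv in [(290,347),(376,357)]: print(inv(p,onz(m,q(*uv),.136)))
E
```

```text
[-0.03870817  0.13918633  0.136     ]
[-0.02852908  0.13801464  0.136     ]
```

Index still 10.2 mm short of the mark.

```bash
python3 -m creep '{"xyz":[[0,-5,0],[0,-5,0],[0,0,0],[0,0,0],[0,0,0]],"spin":[0,0,0,0,0]}'
python3 - <<'E'
from h import *
from station import ctrl
import cv2
o=ctrl.get_obs();print(o['grip_width'],o['force'],inv([.5205,.0546,.0802],o['ee_pos']))
i=ctrl.camera("wrist")[:,:,::-1]
cv2.imwrite("pics/w7z.png",cv2.resize(i[90:210,180:320],None,fx=5,fy=5,interpolation=cv2.INTER_CUBIC))
b=ctrl.camera("side")[115:265,190:340,::-1]
cv2.imwrite("pics/s7.png",cv2.resize(b,None,fx=4,fy=4,interpolation=cv2.INTER_CUBIC))
E
```

```text
time_s: 10.85
ee_pos: [0.4745, 0.1506, 0.1717]
eef_rot: [3.139, -0.002, 1.654]
force: [7.7, 7.1, -2.8]
grip_width: 0.0119
0.011922099654927184 [ 7.73473043  7.05948187 -2.75833703] [-0.0381884   0.09942526  0.17167686]
```

View pics/w7z.png

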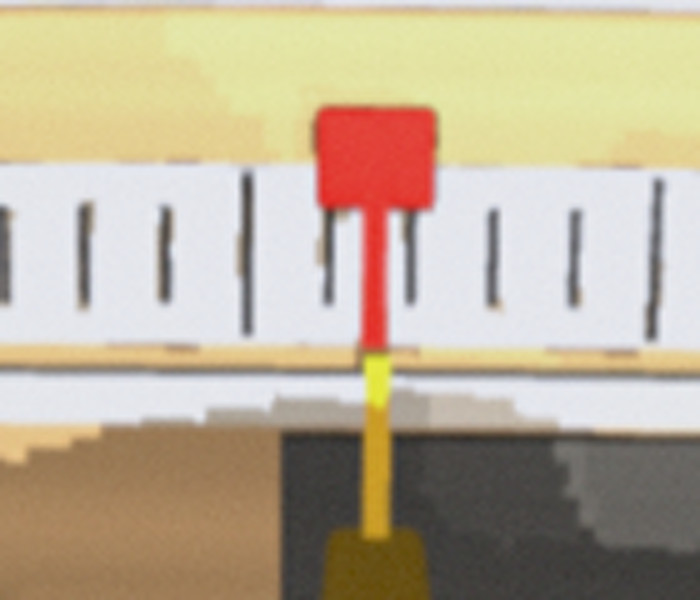

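View pics/s7.png

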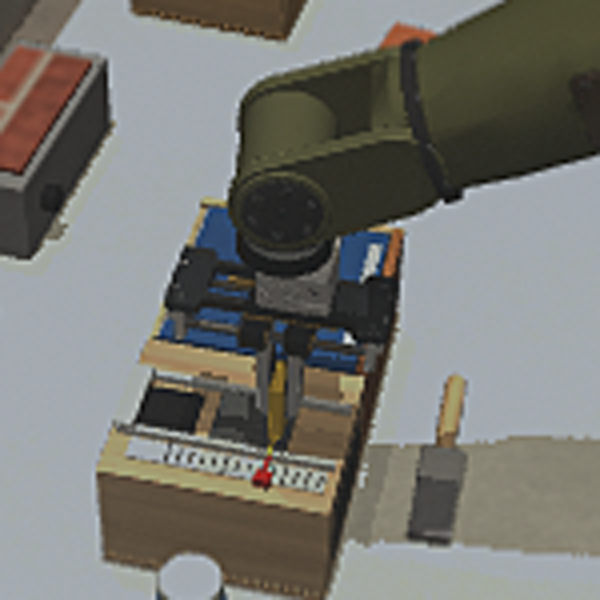

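The wrist crop shows the index (x 377) in line with the mark tip (x 374), about 0.4 mm apart. In the side view the flap is still shut. I'll hold briefly to check it's steady, then hand in.

```bash
python3 -m creep '{"xyz":[[0,0,0],[0,0,0],[0,0,0],[0,0,0]],"spin":[0,0,0,0]}'
python3 - <<'E'
from station import ctrl
import numpy as np
o=ctrl.get_obs();print(o['grip_width'],o['ee_pos'],np.abs(o['joint_vel']).max())
print(ctrl.hand_in())
E
```

```text
time_s: 11.45
ee_pos: [0.4745, 0.1506, 0.1717]
eef_rot: [3.139, -0.002, 1.654]
force: [8.9, 7.7, -2.3]
grip_width: 0.0122
0.012160867980437683 [0.47445542 0.15063614 0.17165667] 0.0016585717988892607
the job is handed in; nothing more can be done
None
```

I shut the flap and pulled the slide out to the red mark. I handed the job in at 11.5 s, with the gripper still holding the slide.

- **Flap:** I pressed it down with the closed fingers until it met the hard stop. The press peaked at about 42 N vertically at the fingertips, more than I intended. The flap was flush in the wrist and side views after I lifted off. It was still shut in the last side view, though the gripper hides part of it there.
- **Slide:** I gripped the fin with the force set to 35 N and pulled about 74 mm. The last wrist picture showed the index about 0.4 mm from the mark tip, against the 6 mm allowed.
- **Holding still:** over a further 0.5 s hold the arm's position did not change, and the finger opening stayed at about 12 mm, the fin's thickness.
- **Mark and bystanders:** the mark measured at the same place on the scale throughout, within about 1 mm. In the pictures I took, the brush and jar looked unmoved, and the fingers touched only the flap and the fin. I did not measure the bystanders' positions, and the mug was out of view in my later pictures.

None of my checks failed or disagreed; the hand-in itself reports no verdict.

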